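# Load four culture vessels onto their warming plates

### The job

Load the warming plates: stand each of the four sample vessels (culture dish, square bottle, slide mailer, vial) upright and flat on the floor of the recess that has its shape and size, in any order. Set each one down rather than dropping it, let go of them all, and leave the reagent bottle and the carton where they are.

Things in the scene. Friction and masses are not known exactly. Their poses are not given: they have to be found in the camera images.
- dish_center (a point): Closed round culture dish, white with a straw-coloured disc on its lid: 56 mm across at the lid, 53 mm across the lower 16 mm, 28 mm high, about 60 g. This point is its centre, 14 mm above its underside; z up.
- bottle_center (a point): Small square white bottle with a round light grey screw cap: body 46 x 46 mm (faces across its x and y) and 56 mm high, cap 28 mm across, 76 mm high over all, about 130 g. This point is its centre, 38 mm above its underside; z up.
- mailer_center (a point): Long flat slide mailer, a closed white box with a light grey lid: 82 mm (its x) by 32 mm (its y), 28 mm high, about 80 g. This point is its centre, 14 mm above its underside; z up.
- vial_center (a point): Slim round white vial with a light grey cap: body 30 mm across, cap 31 mm across, 56 mm high, about 50 g. This point is its centre, 28 mm above its underside; z up.
- plate_dish_recess (a point): Warming plate fixed to the bench: aluminium, 112 mm (its x) by 92 mm (its y), 7 mm high. Its recess is the large round one, 72 mm across, 3 mm deep, with a dark grey rubber floor 4 mm above the bench, so the rim stands 3 mm above that floor. This point is the middle of the recess floor; z up. The four plates have the same outside and differ only in the recess; this one is for the culture dish.
- plate_bottle_recess (a point): Warming plate fixed to the bench: aluminium, 112 mm (its x) by 92 mm (its y), 7 mm high. Its recess is the square one, 62 x 62 mm, sides along its x and y, 3 mm deep, with a dark grey rubber floor 4 mm above the bench, so the rim stands 3 mm above that floor. This point is the middle of the recess floor; z up. The four plates have the same outside and differ only in the recess; this one is for the square bottle.
- plate_mailer_recess (a point): Warming plate fixed to the bench: aluminium, 112 mm (its x) by 92 mm (its y), 7 mm high. Its recess is the long rectangular one, 98 mm (its x) by 48 mm (its y), 3 mm deep, with a dark grey rubber floor 4 mm above the bench, so the rim stands 3 mm above that floor. This point is the middle of the recess floor; z up. The four plates have the same outside and differ only in the recess; this one is for the slide mailer.
- plate_vial_recess (a point): Warming plate fixed to the bench: aluminium, 112 mm (its x) by 92 mm (its y), 7 mm high. Its recess is the small round one, 46 mm across, 3 mm deep, with a dark grey rubber floor 4 mm above the bench, so the rim stands 3 mm above that floor. This point is the middle of the recess floor; z up. The four plates have the same outside and differ only in the recess; this one is for the vial.
- reagent: Bystander: a tall white reagent bottle with a blue cap, 64 mm across, 150 mm high, standing loose beyond the middle of the work. Origin at the centre of its underside.
- carton: Bystander: a small carton, 45 mm (its x) by 72 mm (its y), 30 mm high, red all over but for a white band round its foot, lying loose at the far right of the work. Origin at the centre of its underside.
Things that resemble listed ones, but are neither listed nor needed, are in the scene too. Leave any brown or green look-alike of the part that bears plate_mailer_recess alone.

How it is judged:
By the outcome, as a careful person would: the job done as asked, in the order asked, and still so for the second after the job is handed in, with the robot touching nothing.
It also fails if it takes over 109 s, if anything falls off the work surface, if the arm or the gripper's body presses on something with over 40 N, if the wrist force passes 120 N, or if a joint passes its speed limit or range.

### The arm

A 6-joint arm with a two-finger parallel gripper is mounted at the origin on the work surface. World frame = base frame: x ahead of the robot, y to its left, z up, the work surface at z = 0. Lengths are in m, angles in rad, forces in N, time in s.
With the tool pointing down it reaches from about 0.375 to 0.9 m from the base axis. Payload 3.1 kg.
Tool frame: the origin (TCP) lies midway between the tips of the shut fingers; the grasp point (between the pads) lies 19 mm behind it (manip.grasp_offset is the distance from the TCP to the grasp point, in m); z points along the fingers, y is the line along which they close (so a half turn about z gives the same grasp; the last joint's range is limited). The gripper opens to 85 mm and grips with 20 to 120 N. Pads are 22 mm wide; open, the fingers measure 114 mm over their backs; the gripper's body (76 mm by 85 mm) begins 54 mm behind the grasp point. The pads swing forward as they close: fully open they stand 13 mm farther back than shut.
Start: joints at [-1.359, 0.527, 1.433, -0, 1.181, -0.178], TCP at [0.238, -0.578, 0.231] pointing down, gripper open.
Joint ranges: [-3.08, 3.08], [-0.75, 2.2], [0.22, 2.44], [-1.43, 4.57], [0, 2.65], [-2.85, 2.85]. Speed limits (rad/s): [2.79, 2.79, 3.14, 3.14, 3.14, 3.14].

### API

Orientations are given as a unit quaternion [x, y, z, w].
In Python, from station import sensors, cams, order, manip gives the robot as it stands.
- The arm moves only by the tool move_arm, never from a script. Its argument "targets" is a list of rows, each an object of numbers: "dx", "dy", "dz": the shift along the world's x, y, z normalised to -1 to 1, where 1 is 25 mm; "rx", "ry", "rz": the turn, a rotation vector about the world's x, y, z normalised to -1 to 1, where 1 is 30 degrees. A call has exactly 10 rows; each row shifts and turns the commanded pose from where the row before left it; what a row does not reach is not made up. A row lasts 1/8 s, in which the tool goes at most 62.5 mm and 10.7 degrees, less where a joint would pass 70% of its speed; a pose out of reach is approached as far as the arm can. A call with a number of a shift or a turn outside -1 to 1 is refused whole. A call with a gripper value outside its range is refused whole. "claw" is the opening in per cent of the stroke, from 0 (shut) to 100 (fully open), set as the call begins (left out, the last holds). The fingers move at their own pace and stop on an object; "newtons" is the grip in N (left out, the last holds). Time passes only in rows, so rows that do not move let the fingers close, or fill a call up. It gives the time, the measured TCP pose, the force, the opening and the grip force at its end, in the units of the state.
- sensors.sense(): the state, without advancing time (a new reading comes with each control period).
- cams.snapshot(name): name is "scene" or "top" or "wrist"; returns the picture (420x560x3 uint8, red, green, blue); there is no depth.
- cams.camera_model(name): a dict with "fx", "fy", "cx", "cy" (pixels), "distortion" ([k1, k2, p1, p2, k3] as OpenCV has them; the pictures are not rectified), "extrinsics" (4x4, takes a point from world to camera coordinates). Camera axes: x right, y down, z forward; pixel columns grow to the right and rows downward; lengths in m; the calibration is good to about 2 mm. A picture is of the moment at which its call begins: read the wrist's pose just before it. camera_model takes no time and is no camera call; for the wrist camera it gives the pose at the moment of the call.
- order.sign_off(): hands the job in; it is judged then, once.
The state is a dict: "t": time; "q": joint angles; "qd": joint speeds; "tau": joint torques, N m; "tcp_pos": TCP position; "tool_rot": TCP orientation; "force": force on the tool from outside, world axes, zero at the start; "ft_torque": the same for the moment, N m; "finger_gap": opening from 0.0 (shut) to 1.0 (fully open); "gripper_force": force on a finger pad.
Only numpy, scipy, OpenCV 4.12 (cv2) and the standard library are available. Lean on these libraries where they do the work, as an engineer would, in place of code of your own. Each camera call takes 0.05 s, during which the arm holds its last target. There are 200 camera calls.

## Working session

There is one attempt and no reset: what is moved stays moved. The work goes in short steps, Python scripts to look and compute and a tool call to move; the robot and the scene stay as the last step left them, time stands still between calls to the robot, and variables do not carry over. Pictures are saved under pics/ and viewed, at most 14 in all, crops included, and the job is handed in when it is done.

Besides the shell and the picture viewer there is one more tool, called by a JSON object that holds its "fn" and its "kwargs", one argument or row to a line. move_arm: Moves the arm, as the interface text tells. Scaled input: -1 to 1 covers 25 mm each way for a shift and 30 degrees each way for a turn. Its arguments: {"type":"object","properties":{"targets":{"type":"array"},"claw":{"type":"number"},"newtons":{"type":"number"}},"required":["targets"]}

```bash
mkdir -p pics; ls; python3 - <<'E'
from station import sensors,cams,manip
import cv2,numpy as np
print(sensors.sense()); print(manip.grasp_offset)
for n in ("scene","top"):
    im=cams.snapshot(n); cv2.imwrite(f"pics/{n}0.png",im[:,:,::-1])
    c=cams.camera_model(n); print(n,{k:np.round(v,4).tolist() for k,v in c.items()})
E
```

```text
pics
{'t': 0.0, 'q': array([-1.35851381e+00,  5.28502787e-01,  1.43392426e+00, -1.42284886e-05,
        1.18139685e+00, -1.78536902e-01]), 'qd': array([ 2.13443264e-04,  6.47505164e-04, -6.78798637e-04, -4.64026427e-05,
       -1.91521843e-03, -1.46243165e-03]), 'tau': array([ 5.43609040e-04, -4.42347372e+01, -1.78020698e+01, -2.61038222e-04,
        8.30325647e-03, -7.35824244e-06]), 'tcp_pos': array([ 0.23793744, -0.57714774,  0.23030414]), 'tool_rot': array([ 9.80967063e-01,  1.94171000e-01, -2.54005270e-05, -1.11535485e-03]), 'force': array([-0.49905265, -0.02852323, -0.15791243]), 'ft_torque': array([ 0.00028917, -0.00045328, -0.0033867 ]), 'gripper_force': 0.0, 'finger_gap': 1.002792678323428}
0.0187
scene {'fx': 440.6525, 'fy': 440.6525, 'cx': 278.9052, 'cy': 210.0825, 'distortion': [0.0455, 0.0, 0.0, 0.0, 0.0], 'extrinsics': [[0.0841, 0.9964, 0.0052, -0.1391], [0.7608, -0.0609, -0.6462, -0.3901], [-0.6436, 0.0583, -0.7632, 1.5752], [0.0, 0.0, 0.0, 1.0]]}
top {'fx': 482.4011, 'fy': 482.4011, 'cx': 277.9819, 'cy': 219.5481, 'distortion': [-0.1592, 0.0, 0.0, 0.0, 0.0], 'extrinsics': [[-0.0271, -0.9996, -0.009, 0.1197], [-0.9841, 0.0283, -0.1756, 0.5638], [0.1758, 0.0041, -0.9844, 1.4915], [0.0, 0.0, 0.0, 1.0]]}
```

View pics/top0.png

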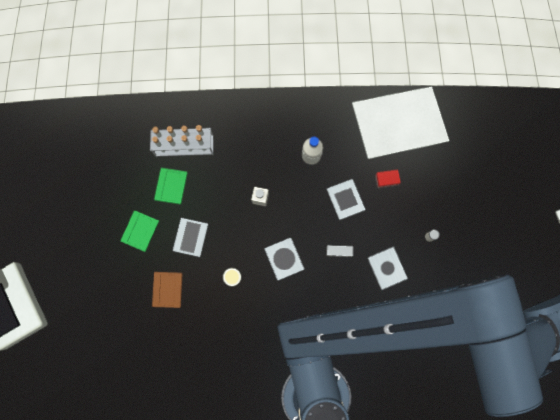

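View pics/scene0.png

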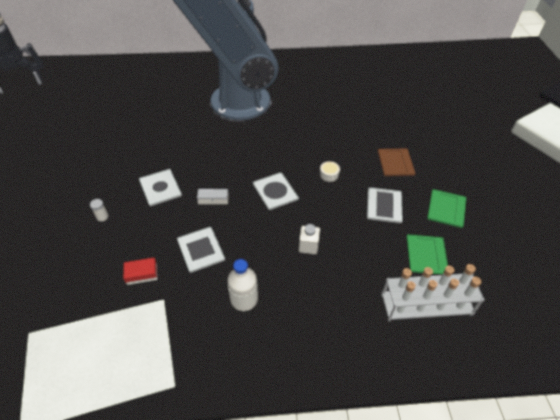

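The top view shows the plates: mailer (190,237), dish (284,258), bottle (346,199), vial (387,268). The vessels are the dish (232,277), bottle (260,196), mailer (340,251) and vial (432,236). Brown (167,290) and green (171,186), (139,231) are look-alikes of the mailer plate; the aluminium one with the long rectangular dark recess at (190,237) fits. Now I'll measure, and make one enlarged crop to confirm.

```bash
cat > h.py <<'E'
import cv2,numpy as np
from station import sensors,cams
def ray(m,px,z):
    K=np.array([[m['fx'],0,m['cx']],[0,m['fy'],m['cy']],[0,0,1]])
    u=cv2.undistortPoints(np.float64(px).reshape(-1,1,2),K,np.float64(m['distortion'])).reshape(-1,2)
    E=np.array(m['extrinsics']);R,t=E[:3,:3],E[:3,3];c=-R.T@t
    d=np.c_[u,np.ones(len(u))]@R
    return (c+d*((z-c[2])/d[:,2])[:,None])[:,:2]
def rect(P):
    (c,s,a)=cv2.minAreaRect(np.float32(P*1000)); 
    if s[0]<s[1]: s=s[::-1];a+=90
    return np.round(c,1),np.round(s,1),round((a+90)%180-90,1)
E
python3 - <<'E'
from h import *
for n in("top","scene"):
    im=cv2.imread(f"pics/{n}0.png");m=cams.camera_model(n)
    big=cv2.resize(im,None,fx=4,fy=4,interpolation=cv2.INTER_CUBIC)
    g=cv2.cvtColor(big,cv2.COLOR_BGR2GRAY);hsv=cv2.cvtColor(big,cv2.COLOR_BGR2HSV)
    cs,h=cv2.findContours((g>105).astype(np.uint8),cv2.RETR_CCOMP,cv2.CHAIN_APPROX_NONE)
    for c,hh in zip(cs,h[0]):
        A=cv2.contourArea(c)/16
        if not 40<A<2500: continue
        px=(c.reshape(-1,2)+.5)/4-.5
        x,y=px.mean(0)
        if n=="top" and (y>300 or y<110) : continue
        P=ray(m,px,0.007);print(n,'hole' if hh[3]>=0 else 'outer',np.round(px.mean(0)),*rect(P),'A',round(cv2.contourArea(np.float32(P*1000))))
im=cv2.imread("pics/top0.png")[120:320,110:450]
cv2.imwrite("pics/crop.png",cv2.resize(im,None,fx=2.35,fy=2.35,interpolation=cv2.INTER_CUBIC))
E
```

```text
top outer [167. 289.] [355.  472.8] [106.   87.6] -2.9 A 8582
top hole [159. 289.] [355.5 495.2] [101.6  12. ] -2.9 A 689
top outer [232. 277.] [392.  259.5] [59.9 59.3] 43.9 A 2793
top outer [387. 268.] [ 405.2 -247.2] [116.1  96.4] 20.9 A 10814
top hole [387. 268.] [ 405.1 -247.2] [40.  38.8] -3.3 A 1225
top outer [339. 250.] [467.  -93.3] [86.6 35.4] 86.5 A 2879
top outer [284. 259.] [446.2  88.5] [115.5  96.5] 20.9 A 10778
top hole [284. 258.] [446.3  88.8] [65.1 62.5] -1.5 A 3179
top outer [432. 235.] [ 507.4 -405.1] [48.4 32.6] -63.6 A 1163
top outer [190. 237.] [525.5 395.3] [115.4  96.5] -13.8 A 10773
top outer [139. 230.] [551.2 567.2] [112.7  92.5] -24.0 A 10072
top outer [259. 195.] [657.7 164. ] [57.5 52.7] -13.1 A 2756
top outer [346. 199.] [ 638.4 -122. ] [115.9  96.6] 19.4 A 10826
top hole [346. 199.] [ 638.2 -122.5] [58.4 57.5] 19.5 A 3131
top outer [170. 185.] [702.2 463.7] [112.5  91.8] -10.7 A 10000
top outer [312. 150.] [807.9 -15.7] [87.2 68.8] -16.7 A 4206
top outer [179. 139.] [861.8 429.1] [220.3 107.9] 89.7 A 20586
scene outer [142. 280.] [ 725.2 -259.8] [71.
[... 463 characters left out ...]
cene outer [447. 208.] [553.  566.8] [111.2  90.4] -23.5 A 9645
scene outer [212. 196.] [457.2 -92. ] [89.8 60.1] 85.4 A 5023
scene outer [385. 205.] [527.6 395.1] [122.7  97.5] -13.9 A 11581
scene hole [384. 204.] [527.5 395.8] [88.2 42.4] -13.8 A 3545
scene outer [275. 191.] [448.2  90. ] [123.1  99. ] 20.8 A 11755
scene hole [275. 190.] [448.3  89.8] [63.3 59.4] -83.5 A 2944
scene outer [160. 187.] [ 407.3 -244.9] [123.6  97.4] 21.0 A 11690
scene hole [160. 186.] [ 406.6 -245. ] [36.4 34.8] -53.2 A 991
scene outer [329. 170.] [381.9 262.6] [87.1 62.5] -4.6 A 4231
scene outer [543. 130.] [231.9 970.7] [306.1 139.2] -26.6 A 27128
scene outer [240. 106.] [23.1 -0.3] [196.9 142.6] 85.8 A 6572
```

View pics/crop.png

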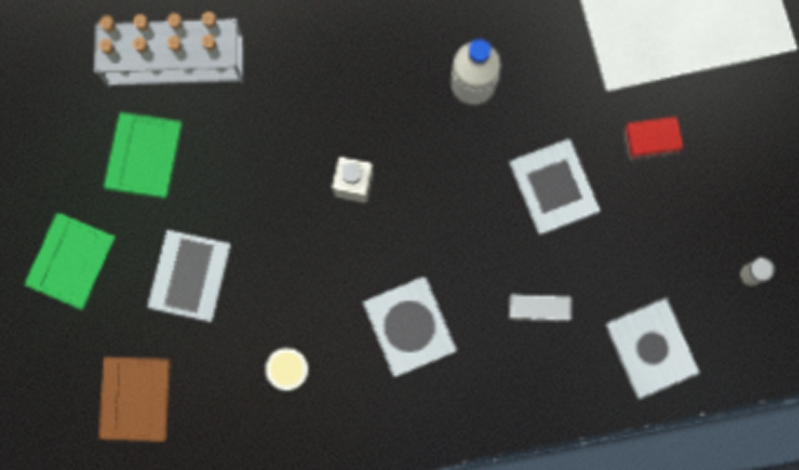

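The crop confirms it: aluminium plate with the long recess at crop (189,275); the green and brown ones have no recess. The plates measure close to 112x92, and the two views agree to about 3 mm. Now the object centres.

```bash
python3 - <<'E'
from h import *
pk={'dish':((232,277),(329,170),.014),'mailer':((339,250),(212,196),.014),'vial':((432,235),(99,209),.028),'bottle':((259,195),(309,239),.034)}
for k,(a,b,z) in pk.items():
  for n,s in(("top",a),("scene",b)):
    im=cv2.imread(f"pics/{n}0.png");m=cams.camera_model(n)
    g=cv2.cvtColor(cv2.resize(im,None,fx=4,fy=4,interpolation=cv2.INTER_CUBIC),cv2.COLOR_BGR2GRAY)
    cs,_=cv2.findContours((g>85).astype(np.uint8),cv2.RETR_EXTERNAL,cv2.CHAIN_APPROX_NONE)
    c=min(cs,key=lambda c:np.hypot(*((c.reshape(-1,2)/4).mean(0)-s)) if cv2.contourArea(c)>500 else 1e9)
    print(k,n,*rect(ray(m,(c.reshape(-1,2)+.5)/4-.5,z)))
E
```

```text
dish top [391.6 258.8] [60.6 60.4] 89.1
dish scene [389.4 260.7] [89.6 63.9] -4.6
mailer top [466.  -92.6] [87.7 36.6] 85.9
mailer scene [464.1 -91. ] [91.5 62.6] 85.5
vial top [ 504.2 -398.1] [50.1 33.8] -61.7
vial scene [ 502.2 -394.3] [91.9 34.9] 28.0
bottle top [650.8 162.7] [58.7 53.5] -13.1
bottle scene [649.1 162.5] [98.2 53.4] -13.2
```

{"fn": "move_arm", "kwargs": {
  "targets": [
    {"dx": 1,"dy": 0.72,"dz": -0.4},
    {"dx": 1,"dy": 0.72,"dz": -0.4},
    {"dx": 1,"dy": 0.72,"dz": -0.4},
    {"dx": 1,"dy": 0.72,"dz": -0.4},
    {"dx": 1,"dy": 0.72,"dz": -0.4},
    {"dx": 1,"dy": 0.72,"dz": -0.4},
    {"dx": 1,"dy": 0.72,"dz": -0.4},
    {"dx": 1,"dy": 0.72,"dz": -0.4},
    {"dx": 1,"dy": 0.72,"dz": -0.4},
    {"dx": 1,"dy": 0.72,"dz": -0.4}
  ],
  "claw": 100,
  "newtons": 30
}}

```text
schema error: expected keys dx, dy, dz, rx, ry, rz
```

```bash
python3 - <<'E'
from h import *
s=sensors.sense();print(s['tcp_pos'],s['t'])
m=cams.camera_model("wrist");im=cams.snapshot("wrist")
E=np.array(m['extrinsics']);cv2.imwrite("pics/w1.png",im[:,:,::-1]);print(m['fx'],-E[:3,:3].T@E[:3,3])
np.savez("w1.npz",**{k:np.array(v) for k,v in m.items()})
E
```

```text
[ 0.23796633 -0.57723628  0.23044205] 0.1
323.8655259858787 [ 0.30927058 -0.5481678   0.37261243]
```

View pics/w1.png

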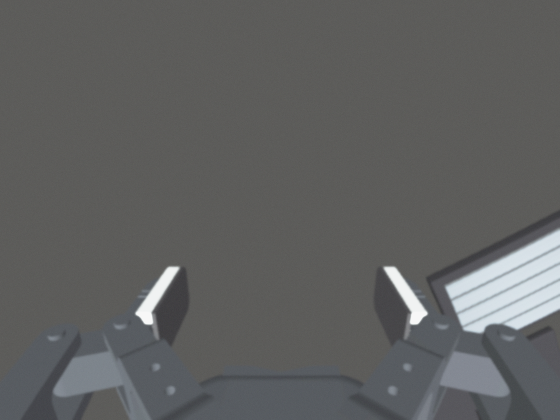

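The move was refused because every row needs all six keys. The wrist picture therefore shows only empty bench between the fingers. I'll send it again.

{"fn": "move_arm", "kwargs": {
  "targets": [
    {"dx": 1,"dy": 0.72,"dz": -0.4,"rx": 0,"ry": 0,"rz": 0},
    {"dx": 1,"dy": 0.72,"dz": -0.4,"rx": 0,"ry": 0,"rz": 0},
    {"dx": 1,"dy": 0.72,"dz": -0.4,"rx": 0,"ry": 0,"rz": 0},
    {"dx": 1,"dy": 0.72,"dz": -0.4,"rx": 0,"ry": 0,"rz": 0},
    {"dx": 1,"dy": 0.72,"dz": -0.4,"rx": 0,"ry": 0,"rz": 0},
    {"dx": 1,"dy": 0.72,"dz": -0.4,"rx": 0,"ry": 0,"rz": 0},
    {"dx": 1,"dy": 0.72,"dz": -0.4,"rx": 0,"ry": 0,"rz": 0},
    {"dx": 1,"dy": 0.72,"dz": -0.4,"rx": 0,"ry": 0,"rz": 0},
    {"dx": 1,"dy": 0.72,"dz": -0.4,"rx": 0,"ry": 0,"rz": 0},
    {"dx": 1,"dy": 0.72,"dz": -0.4,"rx": 0,"ry": 0,"rz": 0}
  ],
  "claw": 100,
  "newtons": 30
}}

```text
t: 1.4
tcp_pos: [0.4888, -0.397, 0.1306]
tool_rot: [0.981, 0.194, -0.0, -0.0]
force: [-0.0, -0.3, -0.7]
finger_gap: 0.996
gripper_force: 0.0
```

```bash
python3 - <<'E'
from h import *
s=sensors.sense();print(s['tcp_pos'],s['t'],s['tool_rot'],s['q'])
m=cams.camera_model("wrist");im=cams.snapshot("wrist")
cv2.imwrite("pics/w2.png",im[:,:,::-1])
np.savez("w2.npz",**{k:np.array(v) for k,v in m.items()})
E
```

```text
[ 0.48876038 -0.39704711  0.13063594] 1.4 [ 9.80964082e-01  1.94188981e-01 -1.73692377e-04 -2.79991054e-04] [-8.59414844e-01  6.55431493e-01  1.50645242e+00 -3.11659646e-05
  9.80367218e-01  3.20537569e-01]
```

View pics/w2.png

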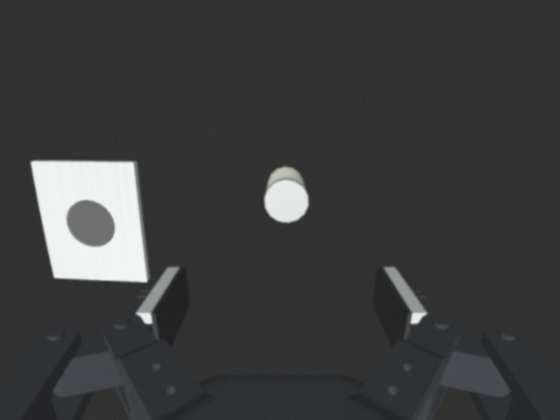

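The wrist view shows the vial's cap at (286,200), between and ahead of the fingers, and the small round recess at (91,223).

```bash
python3 - <<'E'
from h import *
m=dict(np.load("w2.npz"))
print(ray(m,[[286,201]],.056),ray(m,[[91,223]],.0055), ray(m,[[286,180]],.056))
E
```

```text
[[ 0.50374503 -0.3944965 ]] [[ 0.40499319 -0.24622578]] [[ 0.51751409 -0.38876301]]
```

{"fn": "move_arm", "kwargs": {
  "targets": [
    {"dx": 0.6,"dy": 0.1,"dz": 0,"rx": 0,"ry": 0,"rz": 0},
    {"dx": 0,"dy": 0,"dz": -0.7,"rx": 0,"ry": 0,"rz": 0},
    {"dx": 0,"dy": 0,"dz": -0.7,"rx": 0,"ry": 0,"rz": 0},
    {"dx": 0,"dy": 0,"dz": -0.7,"rx": 0,"ry": 0,"rz": 0},
    {"dx": 0,"dy": 0,"dz": -0.7,"rx": 0,"ry": 0,"rz": 0},
    {"dx": 0,"dy": 0,"dz": -0.7,"rx": 0,"ry": 0,"rz": 0},
    {"dx": 0,"dy": 0,"dz": -0.5,"rx": 0,"ry": 0,"rz": 0},
    {"dx": 0,"dy": 0,"dz": -0.4,"rx": 0,"ry": 0,"rz": 0},
    {"dx": 0,"dy": 0,"dz": -0.3,"rx": 0,"ry": 0,"rz": 0},
    {"dx": 0,"dy": 0,"dz": 0,"rx": 0,"ry": 0,"rz": 0}
  ]
}}

```text
t: 2.7
tcp_pos: [0.5029, -0.3952, 0.0134]
tool_rot: [0.981, 0.194, -0.0, -0.0]
force: [0.6, 0.2, 0.2]
finger_gap: 1.0
gripper_force: 0.0
```

{"fn": "move_arm", "kwargs": {
  "targets": [
    {"dx": 0,"dy": 0,"dz": 0,"rx": 0,"ry": 0,"rz": 0},
    {"dx": 0,"dy": 0,"dz": 0,"rx": 0,"ry": 0,"rz": 0},
    {"dx": 0,"dy": 0,"dz": 0,"rx": 0,"ry": 0,"rz": 0},
    {"dx": 0,"dy": 0,"dz": 0,"rx": 0,"ry": 0,"rz": 0},
    {"dx": 0,"dy": 0,"dz": 0,"rx": 0,"ry": 0,"rz": 0},
    {"dx": 0,"dy": 0,"dz": 0,"rx": 0,"ry": 0,"rz": 0},
    {"dx": 0,"dy": 0,"dz": 0,"rx": 0,"ry": 0,"rz": 0},
    {"dx": 0,"dy": 0,"dz": 0,"rx": 0,"ry": 0,"rz": 0},
    {"dx": 0,"dy": 0,"dz": 0,"rx": 0,"ry": 0,"rz": 0},
    {"dx": 0,"dy": 0,"dz": 0,"rx": 0,"ry": 0,"rz": 0}
  ],
  "claw": 0,
  "newtons": 25
}}

```text
t: 3.95
tcp_pos: [0.5032, -0.3954, 0.0142]
tool_rot: [0.981, 0.194, 0.0, 0.0]
force: [0.0, 1.9, 6.5]
finger_gap: 0.35
gripper_force: 24.7
```

{"fn": "move_arm", "kwargs": {
  "targets": [
    {"dx": 0,"dy": 0,"dz": 1,"rx": 0,"ry": 0,"rz": 0},
    {"dx": -0.3,"dy": 0.5,"dz": 1,"rx": 0,"ry": 0,"rz": 0},
    {"dx": -0.6,"dy": 0.9,"dz": 0,"rx": 0,"ry": 0,"rz": 0},
    {"dx": -0.6,"dy": 0.9,"dz": 0,"rx": 0,"ry": 0,"rz": 0},
    {"dx": -0.6,"dy": 0.9,"dz": 0,"rx": 0,"ry": 0,"rz": 0},
    {"dx": -0.6,"dy": 0.9,"dz": 0,"rx": 0,"ry": 0,"rz": 0},
    {"dx": -0.6,"dy": 0.9,"dz": 0,"rx": 0,"ry": 0,"rz": 0},
    {"dx": -0.4,"dy": 0.6,"dz": 0,"rx": 0,"ry": 0,"rz": 0},
    {"dx": -0.22,"dy": 0.36,"dz": 0,"rx": 0,"ry": 0,"rz": 0},
    {"dx": 0,"dy": 0,"dz": -0.6,"rx": 0,"ry": 0,"rz": 0}
  ]
}}

```text
t: 5.2
tcp_pos: [0.4056, -0.2467, 0.0489]
tool_rot: [0.981, 0.194, 0.001, 0.001]
force: [0.8, -0.2, -0.7]
finger_gap: 0.352
gripper_force: 24.9
```

```bash
python3 - <<'E'
from h import *
s=sensors.sense();print(s['tcp_pos'],s['t'],s['finger_gap'])
m=cams.camera_model("wrist");im=cams.snapshot("wrist")
cv2.imwrite("pics/w3.png",im[:,:,::-1])
np.savez("w3.npz",**{k:np.array(v) for k,v in m.items()})
E
```

```text
[ 0.40561316 -0.24669163  0.04888662] 5.2 0.3520017754663171
```

View pics/w3.png

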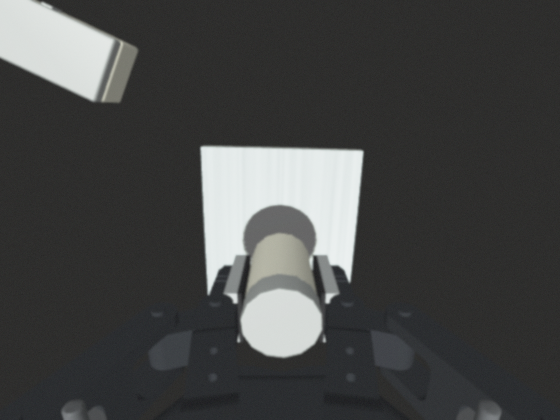

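The vial is held upright at (281,290) and lines up with the recess at (280,235). Lower and release.

{"fn": "move_arm", "kwargs": {
  "targets": [
    {"dx": 0,"dy": 0,"dz": -0.4,"rx": 0,"ry": 0,"rz": 0},
    {"dx": 0,"dy": 0,"dz": -0.4,"rx": 0,"ry": 0,"rz": 0},
    {"dx": 0,"dy": 0,"dz": -0.2,"rx": 0,"ry": 0,"rz": 0},
    {"dx": 0,"dy": 0,"dz": -0.1,"rx": 0,"ry": 0,"rz": 0},
    {"dx": 0,"dy": 0,"dz": -0.06,"rx": 0,"ry": 0,"rz": 0},
    {"dx": 0,"dy": 0,"dz": -0.04,"rx": 0,"ry": 0,"rz": 0},
    {"dx": 0,"dy": 0,"dz": -0.02,"rx": 0,"ry": 0,"rz": 0},
    {"dx": 0,"dy": 0,"dz": 0,"rx": 0,"ry": 0,"rz": 0},
    {"dx": 0,"dy": 0,"dz": 0,"rx": 0,"ry": 0,"rz": 0},
    {"dx": 0,"dy": 0,"dz": 0,"rx": 0,"ry": 0,"rz": 0}
  ]
}}

```text
t: 6.5
tcp_pos: [0.4051, -0.2464, 0.0184]
tool_rot: [0.981, 0.194, 0.0, 0.0]
force: [-0.0, 0.3, -0.5]
finger_gap: 0.35
gripper_force: 24.9
```

{"fn": "move_arm", "kwargs": {
  "targets": [
    {"dx": 0,"dy": 0,"dz": -0.02,"rx": 0,"ry": 0,"rz": 0},
    {"dx": 0,"dy": 0,"dz": -0.02,"rx": 0,"ry": 0,"rz": 0},
    {"dx": 0,"dy": 0,"dz": -0.01,"rx": 0,"ry": 0,"rz": 0},
    {"dx": 0,"dy": 0,"dz": 0,"rx": 0,"ry": 0,"rz": 0},
    {"dx": 0,"dy": 0,"dz": 0,"rx": 0,"ry": 0,"rz": 0},
    {"dx": 0,"dy": 0,"dz": 0,"rx": 0,"ry": 0,"rz": 0},
    {"dx": 0,"dy": 0,"dz": 0,"rx": 0,"ry": 0,"rz": 0},
    {"dx": 0,"dy": 0,"dz": 0,"rx": 0,"ry": 0,"rz": 0},
    {"dx": 0,"dy": 0,"dz": 0,"rx": 0,"ry": 0,"rz": 0},
    {"dx": 0,"dy": 0,"dz": 0,"rx": 0,"ry": 0,"rz": 0}
  ]
}}

```text
t: 7.75
tcp_pos: [0.4051, -0.2463, 0.0181]
tool_rot: [0.981, 0.194, 0.0, 0.0]
force: [-1.0, 1.5, 10.1]
finger_gap: 0.348
gripper_force: 24.8
```

{"fn": "move_arm", "kwargs": {
  "targets": [
    {"dx": 0,"dy": 0,"dz": 0,"rx": 0,"ry": 0,"rz": 0},
    {"dx": 0,"dy": 0,"dz": 0,"rx": 0,"ry": 0,"rz": 0},
    {"dx": 0,"dy": 0,"dz": 0,"rx": 0,"ry": 0,"rz": 0},
    {"dx": 0,"dy": 0,"dz": 0,"rx": 0,"ry": 0,"rz": 0},
    {"dx": 0,"dy": 0,"dz": 0,"rx": 0,"ry": 0,"rz": 0},
    {"dx": 0,"dy": 0,"dz": 0,"rx": 0,"ry": 0,"rz": 0},
    {"dx": 0,"dy": 0,"dz": 0.4,"rx": 0,"ry": 0,"rz": 0},
    {"dx": 0,"dy": 0,"dz": 1,"rx": 0,"ry": 0,"rz": 0},
    {"dx": 0,"dy": 0,"dz": 1,"rx": 0,"ry": 0,"rz": 0},
    {"dx": 0,"dy": 0,"dz": 1,"rx": 0,"ry": 0,"rz": 0}
  ],
  "claw": 100
}}

```text
t: 9.0
tcp_pos: [0.405, -0.2462, 0.1034]
tool_rot: [0.981, 0.194, 0.0, 0.0]
force: [-0.3, -0.3, -0.3]
finger_gap: 0.997
gripper_force: 0.0
```

{"fn": "move_arm", "kwargs": {
  "targets": [
    {"dx": 0.34,"dy": 0.88,"dz": 0,"rx": 0,"ry": 0,"rz": 0.3},
    {"dx": 0.34,"dy": 0.88,"dz": 0,"rx": 0,"ry": 0,"rz": 0.3},
    {"dx": 0.34,"dy": 0.88,"dz": 0,"rx": 0,"ry": 0,"rz": 0.3},
    {"dx": 0.34,"dy": 0.88,"dz": 0,"rx": 0,"ry": 0,"rz": 0.3},
    {"dx": 0.34,"dy": 0.88,"dz": 0,"rx": 0,"ry": 0,"rz": 0.3},
    {"dx": 0.34,"dy": 0.88,"dz": 0,"rx": 0,"ry": 0,"rz": 0.3},
    {"dx": 0.34,"dy": 0.88,"dz": 0,"rx": 0,"ry": 0,"rz": 0.3},
    {"dx": 0,"dy": 0,"dz": 0,"rx": 0,"ry": 0,"rz": 0},
    {"dx": 0,"dy": 0,"dz": 0,"rx": 0,"ry": 0,"rz": 0},
    {"dx": 0,"dy": 0,"dz": 0,"rx": 0,"ry": 0,"rz": 0}
  ]
}}

```text
t: 10.25
tcp_pos: [0.4645, -0.0931, 0.1022]
tool_rot: [0.736, 0.677, -0.0, 0.0]
force: [-0.3, -0.6, 0.1]
finger_gap: 0.997
gripper_force: 0.0
```

```bash
cat >> h.py <<'E'
def look(n):
    s=sensors.sense();x,y,_,_=s['tool_rot'];print(np.round(s['tcp_pos'],4),s['t'],'yaw',np.degrees(2*np.arctan2(y,x)),'q6',s['q'][5])
    m=cams.camera_model("wrist");im=cams.snapshot("wrist")
    cv2.imwrite(f"pics/{n}.png",im[:,:,::-1]);np.savez(n+".npz",**{k:np.array(v) for k,v in m.items()})
E
python3 -c "
from h import *
look('w4')"
```

```text
[ 0.4645 -0.0931  0.1022] 10.25 yaw 85.27661307632452 q6 -0.3516553726433376
```

View pics/w4.png

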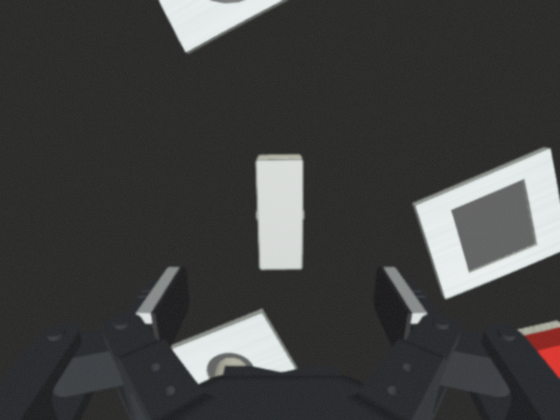

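The mailer fills (256..303, 160..269), square to the fingers. At (230,368) the vial stands in its recess.

```bash
python3 -c "
from h import *
m=dict(np.load('w4.npz'))
P=ray(m,[[257,160],[303,160],[302,269],[260,269]],.028);print(P,P.mean(0),rect(P))
print(rect(ray(m,[[451,211],[524,180],[537,244],[470,272]],.006)))"
```

```text
[[ 0.45230048 -0.0485147 ]
 [ 0.48299686 -0.05107089]
 [ 0.47717279 -0.13211937]
 [ 0.44596961 -0.12952928]] [ 0.46460993 -0.09030856] (array([464.7, -90.3]), array([81.4, 31.3]), 85.5)
(array([ 637.6, -121.6]), array([62. , 60.1]), 19.6)
```

{"fn": "move_arm", "kwargs": {
  "targets": [
    {"dx": 0,"dy": 0.1,"dz": -0.7,"rx": 0,"ry": 0,"rz": 0},
    {"dx": 0,"dy": 0,"dz": -0.8,"rx": 0,"ry": 0,"rz": 0},
    {"dx": 0,"dy": 0,"dz": -0.8,"rx": 0,"ry": 0,"rz": 0},
    {"dx": 0,"dy": 0,"dz": -0.7,"rx": 0,"ry": 0,"rz": 0},
    {"dx": 0,"dy": 0,"dz": -0.4,"rx": 0,"ry": 0,"rz": 0},
    {"dx": 0,"dy": 0,"dz": -0.25,"rx": 0,"ry": 0,"rz": 0},
    {"dx": 0,"dy": 0,"dz": -0.2,"rx": 0,"ry": 0,"rz": 0},
    {"dx": 0,"dy": 0,"dz": 0,"rx": 0,"ry": 0,"rz": 0},
    {"dx": 0,"dy": 0,"dz": 0,"rx": 0,"ry": 0,"rz": 0},
    {"dx": 0,"dy": 0,"dz": 0,"rx": 0,"ry": 0,"rz": 0}
  ]
}}

```text
t: 11.55
tcp_pos: [0.4648, -0.0899, 0.0061]
tool_rot: [0.735, 0.678, 0.0, 0.0]
force: [-1.0, -0.6, 0.9]
finger_gap: 0.996
gripper_force: 0.0
```

{"fn": "move_arm", "kwargs": {
  "targets": [
    {"dx": 0,"dy": 0,"dz": 0,"rx": 0,"ry": 0,"rz": 0},
    {"dx": 0,"dy": 0,"dz": 0,"rx": 0,"ry": 0,"rz": 0},
    {"dx": 0,"dy": 0,"dz": 0,"rx": 0,"ry": 0,"rz": 0},
    {"dx": 0,"dy": 0,"dz": 0,"rx": 0,"ry": 0,"rz": 0},
    {"dx": 0,"dy": 0,"dz": 0,"rx": 0,"ry": 0,"rz": 0},
    {"dx": 0,"dy": 0,"dz": 0,"rx": 0,"ry": 0,"rz": 0},
    {"dx": 0,"dy": 0,"dz": 0,"rx": 0,"ry": 0,"rz": 0},
    {"dx": 0,"dy": 0,"dz": 0,"rx": 0,"ry": 0,"rz": 0},
    {"dx": 0,"dy": 0,"dz": 0,"rx": 0,"ry": 0,"rz": 0},
    {"dx": 0,"dy": 0,"dz": 0,"rx": 0,"ry": 0,"rz": 0}
  ],
  "claw": 0
}}

```text
t: 12.8
tcp_pos: [0.4647, -0.0899, 0.0059]
tool_rot: [0.735, 0.678, 0.0, 0.0]
force: [-0.4, 0.8, 5.2]
finger_gap: 0.366
gripper_force: 26.1
```

{"fn": "move_arm", "kwargs": {
  "targets": [
    {"dx": 0,"dy": 0,"dz": 1,"rx": 0,"ry": 0,"rz": 0},
    {"dx": 0.12,"dy": 1,"dz": 1,"rx": 0,"ry": 0,"rz": 0},
    {"dx": 0.12,"dy": 1,"dz": 1,"rx": 0,"ry": 0,"rz": 0},
    {"dx": 0.12,"dy": 1,"dz": 0,"rx": 0,"ry": 0,"rz": 0.2},
    {"dx": 0.12,"dy": 1,"dz": 0,"rx": 0,"ry": 0,"rz": 0.2},
    {"dx": 0.12,"dy": 1,"dz": 0,"rx": 0,"ry": 0,"rz": 0.2},
    {"dx": 0.12,"dy": 1,"dz": 0,"rx": 0,"ry": 0,"rz": 0.2},
    {"dx": 0.12,"dy": 1,"dz": 0,"rx": 0,"ry": 0,"rz": 0.2},
    {"dx": 0.12,"dy": 1,"dz": 0,"rx": 0,"ry": 0,"rz": 0.2},
    {"dx": 0.12,"dy": 1,"dz": 0,"rx": 0,"ry": 0,"rz": 0.2}
  ]
}}

```text
t: 14.05
tcp_pos: [0.4912, 0.136, 0.0802]
tool_rot: [0.442, 0.897, -0.0, -0.001]
force: [0.3, 0.5, -1.2]
finger_gap: 0.371
gripper_force: 25.3
```

{"fn": "move_arm", "kwargs": {
  "targets": [
    {"dx": 0.14,"dy": 1,"dz": 0,"rx": 0,"ry": 0,"rz": 0.2},
    {"dx": 0.14,"dy": 1,"dz": 0,"rx": 0,"ry": 0,"rz": 0.2},
    {"dx": 0.14,"dy": 1,"dz": 0,"rx": 0,"ry": 0,"rz": 0.2},
    {"dx": 0.14,"dy": 1,"dz": 0,"rx": 0,"ry": 0,"rz": 0.2},
    {"dx": 0.14,"dy": 1,"dz": 0,"rx": 0,"ry": 0,"rz": 0.2},
    {"dx": 0.14,"dy": 1,"dz": 0,"rx": 0,"ry": 0,"rz": 0.2},
    {"dx": 0.14,"dy": 1,"dz": 0,"rx": 0,"ry": 0,"rz": 0.09},
    {"dx": 0.14,"dy": 1,"dz": 0,"rx": 0,"ry": 0,"rz": 0},
    {"dx": 0.14,"dy": 1,"dz": 0,"rx": 0,"ry": 0,"rz": 0},
    {"dx": 0.14,"dy": 1,"dz": 0,"rx": 0,"ry": 0,"rz": 0}
  ]
}}

```text
t: 15.3
tcp_pos: [0.5259, 0.3856, 0.0796]
tool_rot: [0.121, 0.993, -0.001, -0.001]
force: [-0.4, -0.9, -1.5]
finger_gap: 0.374
gripper_force: 25.3
```

```bash
python3 -c "
from h import *
look('w5')"
```

```text
[0.5259 0.3856 0.0796] 15.3 yaw 166.09179043950934 q6 -0.8663608993090509
```

View pics/w5.png

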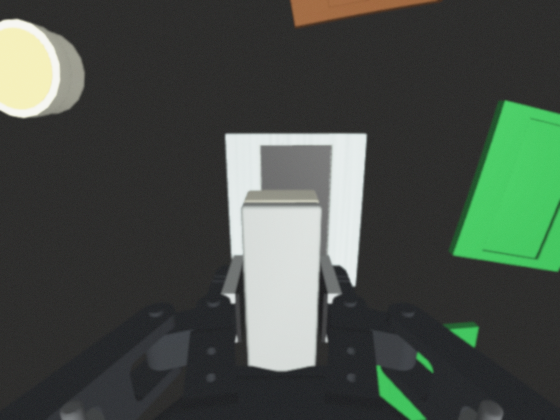

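The mailer is held square at (282,285). The long recess's far edge runs (261,146)-(331,146), and the plate's far corners are (226,134) and (366,133).

```bash
python3 -c "
from h import *
m=dict(np.load('w5.npz'))
P=ray(m,[[226,134],[366,133],[261,146],[331,146]],.007)
a=P[0]-P[1];print(P,np.linalg.norm(a),np.linalg.norm(P[2]-P[3]),np.degrees(np.arctan2(a[1],a[0])))
u=a/np.linalg.norm(a);n=np.array([-u[1],u[0]])
for s in(1,-1):print((P[0]+P[1])/2+s*n*.056,(P[2]+P[3])/2+s*n*.049)
print(ray(m,[[246,206],[319,206]],.028+.074))"
```

```text
[[0.45870943 0.36546334]
 [0.47995927 0.45428995]
 [0.47179067 0.38561481]
 [0.48282291 0.43030066]] 0.09133301922802671 0.04602755014690084 -103.4539157150535
[0.52379756 0.39684751] [0.5249621  0.39655724]
[0.41487114 0.42290578] [0.42965148 0.41935823]
[[0.48399007 0.3823228 ]
 [0.49078666 0.40973723]]
```

{"fn": "move_arm", "kwargs": {
  "targets": [
    {"dx": 0,"dy": 0.42,"dz": -0.3,"rx": 0,"ry": 0,"rz": 0},
    {"dx": 0,"dy": 0,"dz": -0.7,"rx": 0,"ry": 0,"rz": 0},
    {"dx": 0,"dy": 0,"dz": -0.7,"rx": 0,"ry": 0,"rz": 0},
    {"dx": 0,"dy": 0,"dz": -0.5,"rx": 0,"ry": 0,"rz": 0},
    {"dx": 0,"dy": 0,"dz": -0.3,"rx": 0,"ry": 0,"rz": 0},
    {"dx": 0,"dy": 0,"dz": -0.15,"rx": 0,"ry": 0,"rz": 0},
    {"dx": 0,"dy": 0,"dz": -0.08,"rx": 0,"ry": 0,"rz": 0},
    {"dx": 0,"dy": 0,"dz": -0.04,"rx": 0,"ry": 0,"rz": 0},
    {"dx": 0,"dy": 0,"dz": -0.03,"rx": 0,"ry": 0,"rz": 0},
    {"dx": 0,"dy": 0,"dz": 0,"rx": 0,"ry": 0,"rz": 0}
  ]
}}

```text
t: 16.6
tcp_pos: [0.5267, 0.3958, 0.0111]
tool_rot: [0.121, 0.993, 0.0, 0.0]
force: [1.2, 0.3, -1.4]
finger_gap: 0.368
gripper_force: 25.4
```

{"fn": "move_arm", "kwargs": {
  "targets": [
    {"dx": 0,"dy": 0,"dz": -0.02,"rx": 0,"ry": 0,"rz": 0},
    {"dx": 0,"dy": 0,"dz": -0.02,"rx": 0,"ry": 0,"rz": 0},
    {"dx": 0,"dy": 0,"dz": -0.02,"rx": 0,"ry": 0,"rz": 0},
    {"dx": 0,"dy": 0,"dz": 0,"rx": 0,"ry": 0,"rz": 0},
    {"dx": 0,"dy": 0,"dz": 0,"rx": 0,"ry": 0,"rz": 0},
    {"dx": 0,"dy": 0,"dz": 0,"rx": 0,"ry": 0,"rz": 0},
    {"dx": 0,"dy": 0,"dz": 0,"rx": 0,"ry": 0,"rz": 0},
    {"dx": 0,"dy": 0,"dz": 0,"rx": 0,"ry": 0,"rz": 0},
    {"dx": 0,"dy": 0,"dz": 0,"rx": 0,"ry": 0,"rz": 0},
    {"dx": 0,"dy": 0,"dz": 0,"rx": 0,"ry": 0,"rz": 0}
  ]
}}

```text
t: 17.85
tcp_pos: [0.5267, 0.3957, 0.01]
tool_rot: [0.121, 0.993, 0.0, 0.0]
force: [-0.8, -0.8, 5.6]
finger_gap: 0.369
gripper_force: 26.1
```

{"fn": "move_arm", "kwargs": {
  "targets": [
    {"dx": 0,"dy": 0,"dz": 0,"rx": 0,"ry": 0,"rz": 0},
    {"dx": 0,"dy": 0,"dz": 0,"rx": 0,"ry": 0,"rz": 0},
    {"dx": 0,"dy": 0,"dz": 0,"rx": 0,"ry": 0,"rz": 0},
    {"dx": 0,"dy": 0,"dz": 0,"rx": 0,"ry": 0,"rz": 0},
    {"dx": 0,"dy": 0,"dz": 0,"rx": 0,"ry": 0,"rz": 0},
    {"dx": 0,"dy": 0,"dz": 0,"rx": 0,"ry": 0,"rz": 0},
    {"dx": 0,"dy": 0,"dz": 0.6,"rx": 0,"ry": 0,"rz": 0},
    {"dx": 0,"dy": 0,"dz": 1,"rx": 0,"ry": 0,"rz": 0},
    {"dx": 0,"dy": 0,"dz": 1,"rx": 0,"ry": 0,"rz": 0},
    {"dx": 0,"dy": 0,"dz": 1,"rx": 0,"ry": 0,"rz": 0}
  ],
  "claw": 100
}}

```text
t: 19.1
tcp_pos: [0.5269, 0.3958, 0.1013]
tool_rot: [0.121, 0.993, 0.0, 0.001]
force: [0.4, -0.3, 0.2]
finger_gap: 0.999
gripper_force: 0.0
```

{"fn": "move_arm", "kwargs": {
  "targets": [
    {"dx": -0.8,"dy": -0.8,"dz": 0,"rx": 0,"ry": 0,"rz": 0},
    {"dx": -0.8,"dy": -0.8,"dz": 0,"rx": 0,"ry": 0,"rz": 0},
    {"dx": -0.8,"dy": -0.8,"dz": 0,"rx": 0,"ry": 0,"rz": 0},
    {"dx": -0.8,"dy": -0.8,"dz": 0,"rx": 0,"ry": 0,"rz": 0},
    {"dx": -0.8,"dy": -0.8,"dz": 0,"rx": 0,"ry": 0,"rz": 0},
    {"dx": -0.8,"dy": -0.8,"dz": 0,"rx": 0,"ry": 0,"rz": 0},
    {"dx": -0.6,"dy": -0.6,"dz": 0,"rx": 0,"ry": 0,"rz": 0},
    {"dx": 0,"dy": 0,"dz": 0,"rx": 0,"ry": 0,"rz": 0},
    {"dx": 0,"dy": 0,"dz": 0,"rx": 0,"ry": 0,"rz": 0},
    {"dx": 0,"dy": 0,"dz": 0,"rx": 0,"ry": 0,"rz": 0}
  ]
}}

```text
t: 20.35
tcp_pos: [0.393, 0.2614, 0.0996]
tool_rot: [0.121, 0.993, 0.001, 0.001]
force: [0.6, 0.0, -0.1]
finger_gap: 1.001
gripper_force: 0.0
```

```bash
python3 -c "
from h import *
look('w6')
im=cv2.imread('pics/w6.png');hsv=cv2.cvtColor(im,cv2.COLOR_BGR2HSV)
k=cv2.inRange(hsv,(18,40,120),(40,255,255))
cs,_=cv2.findContours(k,cv2.RETR_EXTERNAL,cv2.CHAIN_APPROX_NONE);c=max(cs,key=cv2.contourArea)
m=dict(np.load('w6.npz'));px=c.reshape(-1,2).astype(float);print(px.mean(0),cv2.minEnclosingCircle(np.float32(ray(m,px,.028)*1000)))"
```

```text
[0.393  0.2614 0.0996] 20.35 yaw 166.10661622581293 q6 -0.9788098587934234
[274.51136364 216.52272727] ((388.9307556152344, 258.076904296875), 22.628747940063477)
```

View pics/w6.png

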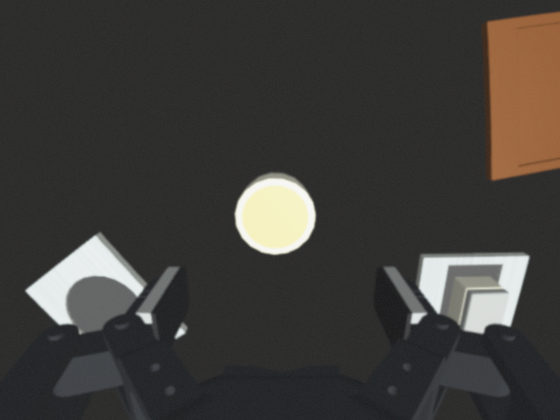

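The dish's lid is at (274,216), i.e. (389.5, 258.5) mm. The mailer sits in its recess at (485,300).

{"fn": "move_arm", "kwargs": {
  "targets": [
    {"dx": -0.14,"dy": -0.12,"dz": -0.3,"rx": 0,"ry": 0,"rz": 0},
    {"dx": 0,"dy": 0,"dz": -0.8,"rx": 0,"ry": 0,"rz": 0},
    {"dx": 0,"dy": 0,"dz": -0.8,"rx": 0,"ry": 0,"rz": 0},
    {"dx": 0,"dy": 0,"dz": -0.8,"rx": 0,"ry": 0,"rz": 0},
    {"dx": 0,"dy": 0,"dz": -0.5,"rx": 0,"ry": 0,"rz": 0},
    {"dx": 0,"dy": 0,"dz": -0.3,"rx": 0,"ry": 0,"rz": 0},
    {"dx": 0,"dy": 0,"dz": -0.2,"rx": 0,"ry": 0,"rz": 0},
    {"dx": 0,"dy": 0,"dz": -0.12,"rx": 0,"ry": 0,"rz": 0},
    {"dx": 0,"dy": 0,"dz": 0,"rx": 0,"ry": 0,"rz": 0},
    {"dx": 0,"dy": 0,"dz": 0,"rx": 0,"ry": 0,"rz": 0}
  ]
}}

```text
t: 21.65
tcp_pos: [0.3883, 0.2577, 0.0041]
tool_rot: [0.121, 0.993, 0.0, 0.0]
force: [-0.1, 1.6, -0.3]
finger_gap: 0.999
gripper_force: 0.0
```

{"fn": "move_arm", "kwargs": {
  "targets": [
    {"dx": 0,"dy": 0,"dz": 0,"rx": 0,"ry": 0,"rz": 0},
    {"dx": 0,"dy": 0,"dz": 0,"rx": 0,"ry": 0,"rz": 0},
    {"dx": 0,"dy": 0,"dz": 0,"rx": 0,"ry": 0,"rz": 0},
    {"dx": 0,"dy": 0,"dz": 0,"rx": 0,"ry": 0,"rz": 0},
    {"dx": 0,"dy": 0,"dz": 0,"rx": 0,"ry": 0,"rz": 0},
    {"dx": 0,"dy": 0,"dz": 0,"rx": 0,"ry": 0,"rz": 0},
    {"dx": 0,"dy": 0,"dz": 0,"rx": 0,"ry": 0,"rz": 0},
    {"dx": 0,"dy": 0,"dz": 0,"rx": 0,"ry": 0,"rz": 0},
    {"dx": 0,"dy": 0,"dz": 0,"rx": 0,"ry": 0,"rz": 0},
    {"dx": 0,"dy": 0,"dz": 0,"rx": 0,"ry": 0,"rz": 0}
  ],
  "claw": 0
}}

```text
t: 22.9
tcp_pos: [0.3882, 0.2577, 0.0042]
tool_rot: [0.121, 0.993, 0.0, 0.0]
force: [-0.4, -0.4, 5.6]
finger_gap: 0.631
gripper_force: 25.8
```

{"fn": "move_arm", "kwargs": {
  "targets": [
    {"dx": 0,"dy": 0,"dz": 0.4,"rx": 0,"ry": 0,"rz": 0},
    {"dx": 0,"dy": 0,"dz": 0.8,"rx": 0,"ry": 0,"rz": 0},
    {"dx": 0.29,"dy": -0.84,"dz": 0.6,"rx": 0,"ry": 0,"rz": 0},
    {"dx": 0.29,"dy": -0.84,"dz": 0,"rx": 0,"ry": 0,"rz": 0},
    {"dx": 0.29,"dy": -0.84,"dz": 0,"rx": 0,"ry": 0,"rz": 0},
    {"dx": 0.29,"dy": -0.84,"dz": 0,"rx": 0,"ry": 0,"rz": 0},
    {"dx": 0.29,"dy": -0.84,"dz": 0,"rx": 0,"ry": 0,"rz": 0},
    {"dx": 0.29,"dy": -0.84,"dz": 0,"rx": 0,"ry": 0,"rz": 0},
    {"dx": 0.29,"dy": -0.84,"dz": 0,"rx": 0,"ry": 0,"rz": 0},
    {"dx": 0.28,"dy": -0.86,"dz": 0,"rx": 0,"ry": 0,"rz": 0}
  ]
}}

```text
t: 24.15
tcp_pos: [0.446, 0.0885, 0.0491]
tool_rot: [0.121, 0.993, -0.0, -0.0]
force: [0.6, 1.1, -1.4]
finger_gap: 0.63
gripper_force: 26.7
```

```bash
python3 -c "
from h import *
look('w7')"
```

```text
[0.446  0.0885 0.0491] 24.15 yaw 166.09224185168813 q6 -1.37888118926576
```

View pics/w7.png

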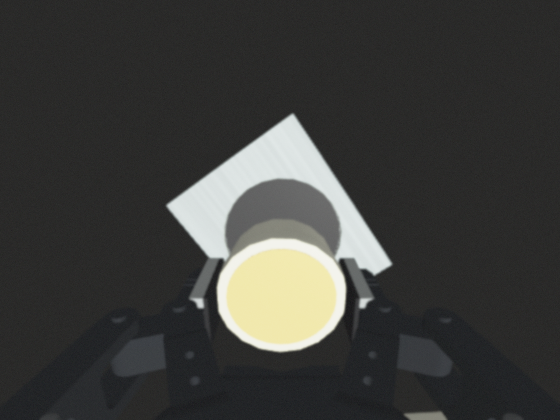

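The dish is held level at (281,295). The recess's far edge is at (283,179) and its sides are at 226 and 341, so they are aligned.

```bash
python3 -c "
from h import *
m=dict(np.load('w7.npz'));d=np.array([np.cos(np.radians(166.1)),np.sin(np.radians(166.1))])
P=ray(m,[[283,179]],.007)[0];print(P,P-d*.036,P+d*.036)"
```

```text
[0.41058463 0.09864518] [0.44553042 0.08999697] [0.37563883 0.10729339]
```

{"fn": "move_arm", "kwargs": {
  "targets": [
    {"dx": 0,"dy": 0,"dz": -0.4,"rx": 0,"ry": 0,"rz": 0},
    {"dx": 0,"dy": 0,"dz": -0.5,"rx": 0,"ry": 0,"rz": 0},
    {"dx": 0,"dy": 0,"dz": -0.4,"rx": 0,"ry": 0,"rz": 0},
    {"dx": 0,"dy": 0,"dz": -0.2,"rx": 0,"ry": 0,"rz": 0},
    {"dx": 0,"dy": 0,"dz": -0.08,"rx": 0,"ry": 0,"rz": 0},
    {"dx": 0,"dy": 0,"dz": -0.04,"rx": 0,"ry": 0,"rz": 0},
    {"dx": 0,"dy": 0,"dz": -0.03,"rx": 0,"ry": 0,"rz": 0},
    {"dx": 0,"dy": 0,"dz": -0.02,"rx": 0,"ry": 0,"rz": 0},
    {"dx": 0,"dy": 0,"dz": 0,"rx": 0,"ry": 0,"rz": 0},
    {"dx": 0,"dy": 0,"dz": 0,"rx": 0,"ry": 0,"rz": 0}
  ]
}}

```text
t: 25.45
tcp_pos: [0.4459, 0.0893, 0.0082]
tool_rot: [0.121, 0.993, 0.0, 0.001]
force: [-1.7, 0.6, 9.1]
finger_gap: 0.631
gripper_force: 27.5
```

{"fn": "move_arm", "kwargs": {
  "targets": [
    {"dx": 0,"dy": 0,"dz": 0,"rx": 0,"ry": 0,"rz": 0},
    {"dx": 0,"dy": 0,"dz": 0,"rx": 0,"ry": 0,"rz": 0},
    {"dx": 0,"dy": 0,"dz": 0,"rx": 0,"ry": 0,"rz": 0},
    {"dx": 0,"dy": 0,"dz": 0,"rx": 0,"ry": 0,"rz": 0},
    {"dx": 0,"dy": 0,"dz": 0,"rx": 0,"ry": 0,"rz": 0},
    {"dx": 0,"dy": 0,"dz": 0.4,"rx": 0,"ry": 0,"rz": 0},
    {"dx": 0,"dy": 0,"dz": 1,"rx": 0,"ry": 0,"rz": 0},
    {"dx": 0,"dy": 0,"dz": 1,"rx": 0,"ry": 0,"rz": 0},
    {"dx": 0,"dy": 0,"dz": 1,"rx": 0,"ry": 0,"rz": 0},
    {"dx": 0,"dy": 0,"dz": 1,"rx": 0,"ry": 0,"rz": 0}
  ],
  "claw": 100
}}

```text
t: 26.7
tcp_pos: [0.4456, 0.0892, 0.1185]
tool_rot: [0.121, 0.993, 0.0, 0.0]
force: [-0.3, -0.9, 0.3]
finger_gap: 1.001
gripper_force: 0.0
```

{"fn": "move_arm", "kwargs": {
  "targets": [
    {"dx": 0.9,"dy": 0.33,"dz": 0,"rx": 0,"ry": 0,"rz": 0.03},
    {"dx": 0.9,"dy": 0.33,"dz": 0,"rx": 0,"ry": 0,"rz": 0},
    {"dx": 0.9,"dy": 0.33,"dz": 0,"rx": 0,"ry": 0,"rz": 0},
    {"dx": 0.9,"dy": 0.33,"dz": 0,"rx": 0,"ry": 0,"rz": 0},
    {"dx": 0.9,"dy": 0.33,"dz": 0,"rx": 0,"ry": 0,"rz": 0},
    {"dx": 0.9,"dy": 0.33,"dz": 0,"rx": 0,"ry": 0,"rz": 0},
    {"dx": 0.9,"dy": 0.33,"dz": 0,"rx": 0,"ry": 0,"rz": 0},
    {"dx": 0.9,"dy": 0.33,"dz": 0,"rx": 0,"ry": 0,"rz": 0},
    {"dx": 0.9,"dy": 0.3,"dz": 0,"rx": 0,"ry": 0,"rz": 0},
    {"dx": 0,"dy": 0,"dz": 0,"rx": 0,"ry": 0,"rz": 0}
  ]
}}

```text
t: 27.95
tcp_pos: [0.6495, 0.1629, 0.1176]
tool_rot: [0.113, 0.994, 0.0, 0.001]
force: [-0.2, 0.2, 0.2]
finger_gap: 1.001
gripper_force: 0.0
```

```bash
python3 -c "
from h import *
look('w8')"
```

```text
[0.6495 0.1629 0.1176] 27.95 yaw 167.012239624483 q6 -1.2648432352986239
```

View pics/w8.png

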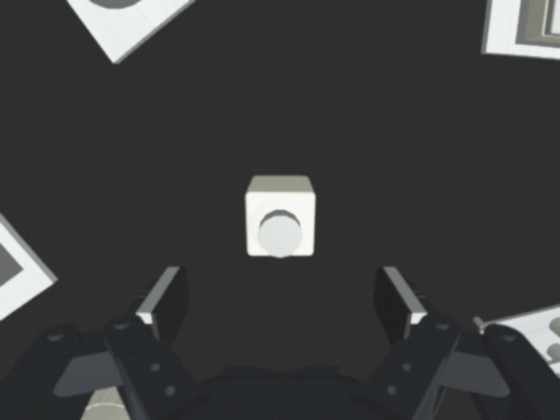

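The bottle's top is at (246..315, 192..255), square to the fingers, with the cap at (280,232).

```bash
python3 -c "
from h import *
m=dict(np.load('w8.npz'))
print(ray(m,[[280,233]],.076),rect(ray(m,[[247,192],[314,192],[315,255],[246,255]],.056)))"
```

```text
[[0.64611746 0.16334178]] (array([648. , 163.2]), array([47.7, 44.9]), 77.0)
```

{"fn": "move_arm", "kwargs": {
  "targets": [
    {"dx": -0.1,"dy": 0,"dz": -0.3,"rx": 0,"ry": 0,"rz": 0},
    {"dx": 0,"dy": 0,"dz": -0.8,"rx": 0,"ry": 0,"rz": 0},
    {"dx": 0,"dy": 0,"dz": -0.8,"rx": 0,"ry": 0,"rz": 0},
    {"dx": 0,"dy": 0,"dz": -0.8,"rx": 0,"ry": 0,"rz": 0},
    {"dx": 0,"dy": 0,"dz": -0.6,"rx": 0,"ry": 0,"rz": 0},
    {"dx": 0,"dy": 0,"dz": -0.4,"rx": 0,"ry": 0,"rz": 0},
    {"dx": 0,"dy": 0,"dz": -0.25,"rx": 0,"ry": 0,"rz": 0},
    {"dx": 0,"dy": 0,"dz": -0.15,"rx": 0,"ry": 0,"rz": 0},
    {"dx": 0,"dy": 0,"dz": 0,"rx": 0,"ry": 0,"rz": 0},
    {"dx": 0,"dy": 0,"dz": 0,"rx": 0,"ry": 0,"rz": 0}
  ]
}}

```text
t: 29.25
tcp_pos: [0.6462, 0.1627, 0.0151]
tool_rot: [0.113, 0.994, 0.0, 0.001]
force: [0.7, -0.9, -0.2]
finger_gap: 0.998
gripper_force: 0.0
```

{"fn": "move_arm", "kwargs": {
  "targets": [
    {"dx": 0,"dy": 0,"dz": 0,"rx": 0,"ry": 0,"rz": 0},
    {"dx": 0,"dy": 0,"dz": 0,"rx": 0,"ry": 0,"rz": 0},
    {"dx": 0,"dy": 0,"dz": 0,"rx": 0,"ry": 0,"rz": 0},
    {"dx": 0,"dy": 0,"dz": 0,"rx": 0,"ry": 0,"rz": 0},
    {"dx": 0,"dy": 0,"dz": 0,"rx": 0,"ry": 0,"rz": 0},
    {"dx": 0,"dy": 0,"dz": 0,"rx": 0,"ry": 0,"rz": 0},
    {"dx": 0,"dy": 0,"dz": 0,"rx": 0,"ry": 0,"rz": 0},
    {"dx": 0,"dy": 0,"dz": 0,"rx": 0,"ry": 0,"rz": 0},
    {"dx": 0,"dy": 0,"dz": 0,"rx": 0,"ry": 0,"rz": 0},
    {"dx": 0,"dy": 0,"dz": 0,"rx": 0,"ry": 0,"rz": 0}
  ],
  "claw": 0,
  "newtons": 30
}}

```text
t: 30.5
tcp_pos: [0.6462, 0.1628, 0.0149]
tool_rot: [0.113, 0.994, 0.0, 0.0]
force: [0.3, 1.6, 5.7]
finger_gap: 0.535
gripper_force: 32.1
```

{"fn": "move_arm", "kwargs": {
  "targets": [
    {"dx": 0,"dy": 0,"dz": 0.4,"rx": 0,"ry": 0,"rz": 0},
    {"dx": 0,"dy": 0,"dz": 0.8,"rx": 0,"ry": 0,"rz": 0},
    {"dx": 0,"dy": -0.5,"dz": 0.8,"rx": 0,"ry": 0,"rz": 0},
    {"dx": 0,"dy": -1,"dz": 0,"rx": 0,"ry": 0,"rz": 0.18},
    {"dx": 0,"dy": -1,"dz": 0,"rx": 0,"ry": 0,"rz": 0.18},
    {"dx": 0,"dy": -1,"dz": 0,"rx": 0,"ry": 0,"rz": 0.18},
    {"dx": 0,"dy": -1,"dz": 0,"rx": 0,"ry": 0,"rz": 0.18},
    {"dx": 0,"dy": -1,"dz": 0,"rx": 0,"ry": 0,"rz": 0.18},
    {"dx": 0,"dy": -1,"dz": 0,"rx": 0,"ry": 0,"rz": 0.18},
    {"dx": 0,"dy": -1,"dz": 0,"rx": 0,"ry": 0,"rz": 0}
  ]
}}

```text
t: 31.75
tcp_pos: [0.646, -0.0268, 0.0661]
tool_rot: [-0.168, 0.986, -0.0, 0.001]
force: [0.4, 0.6, -1.9]
finger_gap: 0.536
gripper_force: 31.5
```

{"fn": "move_arm", "kwargs": {
  "targets": [
    {"dx": -0.1,"dy": -1,"dz": 0,"rx": 0,"ry": 0,"rz": 0},
    {"dx": -0.1,"dy": -1,"dz": 0,"rx": 0,"ry": 0,"rz": 0},
    {"dx": -0.1,"dy": -1,"dz": 0,"rx": 0,"ry": 0,"rz": 0},
    {"dx": -0.06,"dy": -0.6,"dz": 0,"rx": 0,"ry": 0,"rz": 0},
    {"dx": 0,"dy": -0.26,"dz": 0,"rx": 0,"ry": 0,"rz": 0},
    {"dx": 0,"dy": 0,"dz": -0.3,"rx": 0,"ry": 0,"rz": 0},
    {"dx": 0,"dy": 0,"dz": -0.2,"rx": 0,"ry": 0,"rz": 0},
    {"dx": 0,"dy": 0,"dz": 0,"rx": 0,"ry": 0,"rz": 0},
    {"dx": 0,"dy": 0,"dz": 0,"rx": 0,"ry": 0,"rz": 0},
    {"dx": 0,"dy": 0,"dz": 0,"rx": 0,"ry": 0,"rz": 0}
  ]
}}

```text
t: 33.0
tcp_pos: [0.6371, -0.1211, 0.0522]
tool_rot: [-0.169, 0.986, -0.0, 0.0]
force: [0.6, 0.4, -1.4]
finger_gap: 0.537
gripper_force: 31.5
```

```bash
python3 -c "
from h import *
look('w9')"
```

```text
[ 0.6371 -0.1211  0.0522] 33.0 yaw 199.41648543286072 q6 -2.269545147880823
```

View pics/w9.png

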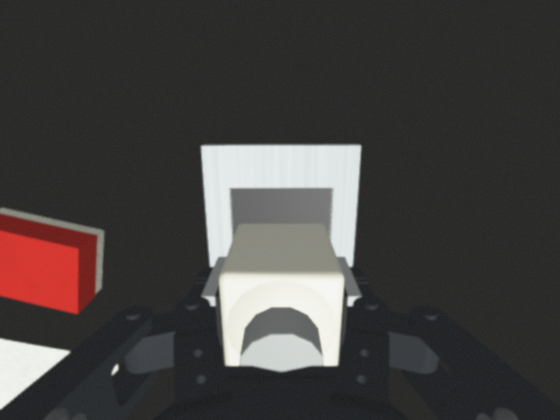

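The bottle is square over the recess: recess edges at columns 230 and 333, bottle base at 236..330. Lower it.

{"fn": "move_arm", "kwargs": {
  "targets": [
    {"dx": 0,"dy": 0,"dz": -0.4,"rx": 0,"ry": 0,"rz": 0},
    {"dx": 0,"dy": 0,"dz": -0.4,"rx": 0,"ry": 0,"rz": 0},
    {"dx": 0,"dy": 0,"dz": -0.25,"rx": 0,"ry": 0,"rz": 0},
    {"dx": 0,"dy": 0,"dz": -0.12,"rx": 0,"ry": 0,"rz": 0},
    {"dx": 0,"dy": 0,"dz": -0.08,"rx": 0,"ry": 0,"rz": 0},
    {"dx": 0,"dy": 0,"dz": -0.05,"rx": 0,"ry": 0,"rz": 0},
    {"dx": 0,"dy": 0,"dz": -0.03,"rx": 0,"ry": 0,"rz": 0},
    {"dx": 0,"dy": 0,"dz": -0.03,"rx": 0,"ry": 0,"rz": 0},
    {"dx": 0,"dy": 0,"dz": 0,"rx": 0,"ry": 0,"rz": 0},
    {"dx": 0,"dy": 0,"dz": 0,"rx": 0,"ry": 0,"rz": 0}
  ]
}}

```text
t: 34.3
tcp_pos: [0.637, -0.1214, 0.0189]
tool_rot: [-0.168, 0.986, -0.0, 0.0]
force: [-1.8, 1.0, 5.1]
finger_gap: 0.535
gripper_force: 32.2
```

Contact at the expected height. Release, lift clear, and retreat for a final look.

{"fn": "move_arm", "kwargs": {
  "targets": [
    {"dx": 0,"dy": 0,"dz": 0,"rx": 0,"ry": 0,"rz": 0},
    {"dx": 0,"dy": 0,"dz": 0,"rx": 0,"ry": 0,"rz": 0},
    {"dx": 0,"dy": 0,"dz": 0,"rx": 0,"ry": 0,"rz": 0},
    {"dx": 0,"dy": 0,"dz": 0,"rx": 0,"ry": 0,"rz": 0},
    {"dx": 0,"dy": 0,"dz": 0,"rx": 0,"ry": 0,"rz": 0},
    {"dx": 0,"dy": 0,"dz": 0,"rx": 0,"ry": 0,"rz": 0},
    {"dx": 0,"dy": 0,"dz": 0.5,"rx": 0,"ry": 0,"rz": 0},
    {"dx": 0,"dy": 0,"dz": 1,"rx": 0,"ry": 0,"rz": 0},
    {"dx": 0,"dy": 0,"dz": 1,"rx": 0,"ry": 0,"rz": 0},
    {"dx": 0,"dy": 0,"dz": 1,"rx": 0,"ry": 0,"rz": 0}
  ],
  "claw": 100
}}

```text
t: 35.55
tcp_pos: [0.637, -0.1214, 0.1073]
tool_rot: [-0.168, 0.986, -0.0, 0.0]
force: [0.6, -0.2, -0.2]
finger_gap: 1.002
gripper_force: 0.0
```

{"fn": "move_arm", "kwargs": {
  "targets": [
    {"dx": 0,"dy": 0,"dz": 1,"rx": 0,"ry": 0,"rz": 0},
    {"dx": 0,"dy": 0,"dz": 1,"rx": 0,"ry": 0,"rz": 0},
    {"dx": 0,"dy": 0,"dz": 1,"rx": 0,"ry": 0,"rz": 0},
    {"dx": -0.4,"dy": -1,"dz": 0.2,"rx": 0,"ry": 0,"rz": 0},
    {"dx": -0.4,"dy": -1,"dz": 0.2,"rx": 0,"ry": 0,"rz": 0},
    {"dx": -0.4,"dy": -1,"dz": 0.2,"rx": 0,"ry": 0,"rz": 0},
    {"dx": -0.4,"dy": -1,"dz": 0.2,"rx": 0,"ry": 0,"rz": 0},
    {"dx": -0.4,"dy": -1,"dz": 0.2,"rx": 0,"ry": 0,"rz": 0},
    {"dx": -0.4,"dy": -1,"dz": 0.2,"rx": 0,"ry": 0,"rz": 0},
    {"dx": -0.4,"dy": -1,"dz": 0.2,"rx": 0,"ry": 0,"rz": 0}
  ]
}}

```text
t: 36.8
tcp_pos: [0.5664, -0.2971, 0.2168]
tool_rot: [-0.168, 0.986, -0.0, 0.0]
force: [0.6, -0.3, -0.1]
finger_gap: 1.001
gripper_force: 0.0
```

```bash
python3 -c "
from h import *
im=cams.snapshot('scene')[:,:,::-1];cv2.imwrite('pics/fin.png',cv2.resize(im[90:330,60:480],None,fx=1.9,fy=1.9,interpolation=cv2.INTER_CUBIC))
cv2.imwrite('pics/fin_top.png',cams.snapshot('top')[:,:,::-1])"
```

```text
(no output)
```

View pics/fin.png

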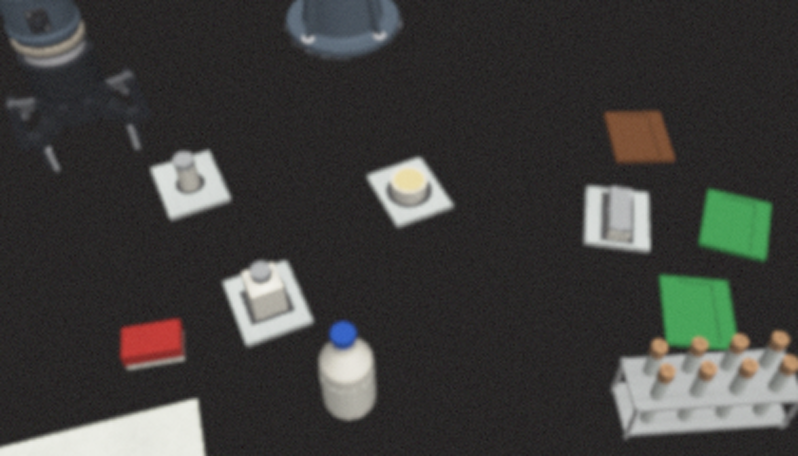

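All four vessels stand in their recesses: vial (188,172), dish (409,185), mailer (619,213) and bottle (266,290). The reagent bottle and carton look undisturbed, and the arm is clear.

```bash
python3 -c "
from station import order
print(order.sign_off())"
```

```text
the job is handed in; nothing more can be done
None
```

The job is handed in at about 37 s: the final picture shows all four vessels upright in their matching recesses and released, with the reagent bottle and carton where they were.

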